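Seat the test cassette in a push-latch reader

ROBOT

A 6-joint arm with a two-finger parallel gripper is mounted at the origin on the work surface. World frame = base frame: x ahead of the robot, y to its left, z up, the work surface at z = 0. Lengths are in m, angles in rad, forces in N, time in s.
With the tool pointing down it reaches from about 0.35 to 0.775 m from the base axis. Payload 5.5 kg.
Tool frame: the origin (TCP) lies at the very end of the fingers, on their centre line; the grasp point (between the pads) lies 19 mm behind it; z points along the fingers, y is the direction in which the jaws open and shut (so a half turn about z gives the same grasp; the last joint's range is limited). The gripper opens to 85 mm and grips with 20 to 120 N. Pads are 22 mm wide; open, the fingers measure 114 mm over their backs; the gripper's body (76 mm by 85 mm) begins 54 mm behind the grasp point. The pads swing forward as they close: fully open they stand 13 mm farther back than shut.
Start: joints at [-1.424, 0.313, 0.046, 1.304, 0, 1.431], TCP at [0.163, -0.552, 0.231] pointing down, gripper open.
Joint ranges: [-2.76, 2.76], [-0.86, 1.69], [-1.03, 1.26], [-2.2, 2.34], [-1.47, 1.5], [-3.14, 3.14]. Speed limits (rad/s): [2.57, 2.57, 3.14, 3.14, 3.14, 3.14].

INTERFACE

Orientations are given as a unit quaternion [x, y, z, w].
In Python, from cell import state, read_camera, camera_params, close_job gives the robot as it stands.
- The arm moves only by the tool apply_moves, never from a script. Its argument "motion" is a list of rows, each an object with "offset": the shift along the tool's x, y, z as a fraction of full scale, a list of three; "yaw": the turn about the tool's z as a fraction of full scale. A call has 1 to 10 rows; each row shifts and turns the commanded pose from where the row before left it, along the tool's axes as they then stand; what a row does not reach is not made up. Full scale, the value 1, is 10 cm for a shift and pi/4 rad for a turn. A row lasts 1/12 s, in which the tool goes at most 41.7 mm and 7.16 degrees, less where a joint would pass 70% of its speed; a pose out of reach is approached as far as the arm can. A call with a number of a shift or a turn outside -1 to 1 is refused whole. A call with a gripper value outside its range is refused whole. "jaw" is the gripper command: -1 is fully open, 1 is shut, values between are in proportion, set as the call begins (left out, the last holds). The fingers move at their own pace and stop on an object; the grip force is fixed at half the most. Time passes only in rows, so rows that do not move let the fingers close. It gives the time, the measured TCP pose, the force and the opening at its end, in the units of the state.
- state(): the state, without advancing time (a new reading comes with each control period).
- read_camera(name): name is "scene" or "top"; returns the picture (400x640x3 uint8, blue, green, red); there is no depth.
- camera_params(name): a dict with "vertical_fov" (degrees; the focal length in pixels is half the picture's height over the tangent of half this angle, whatever the lens; pixels are square), "cx", "cy" (the principal point, pixels), "distortion" ([k1, k2, p1, p2, k3] as OpenCV has them; the pictures are not rectified), "R" (3x3) and "t" (3): a world point X has camera coordinates R X + t. Camera axes: x right, y down, z forward; pixel columns grow to the right and rows downward; lengths in m; the calibration is good to about 2 mm. A picture is of the moment at which its call begins. camera_params takes no time and is no camera call.
- close_job(): hands the job in, once; it reports no verdict.
The state is a dict: "clock": time; "joints": joint angles; "joint_velocities": joint speeds; "tau": joint torques, N m; "tool_pos": TCP position; "orientation": TCP orientation; "ft_force": force on the tool from outside, world axes, zero at the start; "torque": the same for the moment, N m; "grip_width": finger opening in m.
Only numpy, scipy, OpenCV 4.12 (cv2) and the standard library are available. Lean on these libraries where they do the work, as an engineer would, in place of code of your own. Each camera call takes 0.05 s, during which the arm holds its last target.

TASK

The test cassette under the cover of the small bench reader has not been pushed home. Press the closed cover to pop it open, press the cassette straight down until it is fully home, then push the cover shut and press it down until it latches and stays closed on its own. Only press and push: do not pull up or pick up anything, do not disturb the bottle, the tube rack or the carton, and finish clear of everything.

Things in the scene. Friction and masses are not known exactly. Their poses are not given: they have to be found in the camera images.
- reader: White bench instrument, fixed, 160 (x) x 170 (y) x 66 mm high; origin at the centre of its underside, z up. On top, under the cover, a grey plinth 112 x 99 mm (centre 4.5 mm to +y), its top 75 mm above the bench. x and y in the other entries are along this body's axes.
- cover (a joint): Opening angle of the cover (rad) about a hinge parallel to the reader's x axis, on its +y side. 0 = latched shut, -0.062 = pressed to its stop (7 mm down at the free, -y, edge), 1.40 = fully open (80 degrees). When unlatched, a damped spring swings it up to 1.40 in about 2 s, unless something is in its way, and holds it there. Pushing it shut takes 2 to 8 N at the free edge.
- cover_hinge (a point): Hinge axis, mid-length: (0, 60, 75) mm in the reader's frame. The axes turn with the cover: opened by a, a cover point (y, z) lies at (y cos a + z sin a, -y sin a + z cos a) from the hinge in the reader's y, z. In these axes the cover is a grey hood, open below: x -65 to 65, y -120 to 0, z 0 to 42 (flat outer top), walls 3 mm; a striker rod hangs at y = -113.5 down to z = -29.
- press_patch (a point): Centre of the dark patch (50 x 22 mm) on the cover's outer top, (0, -104, 42) mm in the cover_hinge axes; moves with the cover. Press here. Push-push latch: pressing to the stop (4 to 8 N, under 0.15 m/s) and letting go pops a latched cover open; pressing an open one down past 0 to the stop and letting go latches it (within 0.02 of 0). Each full press toggles it; a half press may not.
- cassette (a joint): How far the test cassette stands proud of its seat (m): 0 = fully home against its stop, starts 0.010 to 0.016. Slides vertically with about 3 N of friction and stays where it is left.
- cassette_top (a point): Centre of the top of the white test cassette, 31 mm to -y of the reader's centre (x = 0), 93 mm above the bench when home. The cassette is 60 (x) x 24 (y) mm, its top rib 44 x 14 mm and 8 mm high; press on the rib. Reachable only with the cover open.
- tube_rack: Bystander: white rack with six red-capped tubes, 50 x 110 mm, 95 mm high, loose; origin at the centre of its underside. Leave alone.
- bottle: Bystander: white bottle, 56 mm across, 115 mm high, loose; origin at the centre of its underside. Leave alone.
- carton: Bystander: brown carton 70 x 90 x 35 mm high, loose, beyond the reader; origin at the centre of its underside. Leave alone.

How it is judged:
On the way, in this order (a step that is already met when the one before it is completed fails the run):
1. the closed cover is pressed down (value of joint cover below -0.02 rad), for 0.02 s.
2. the cover has popped open (value of joint cover above 1.15 rad), for 0.2 s.
3. the cassette is home, with the cover still open (value of joint cassette below 0.002 m and value of joint cover above 0.9 rad), for 0.2 s.
4. the cover is pushed shut (value of joint cover below 0.03 rad), for 0.05 s.
At the end, for the whole second after the job is handed in: the cover stays latched by itself (within 0.03 rad of 0), the cassette is within 2 mm of its seat, and the rack, bottle and carton are within 15 mm of where they began (value of joint cover between -0.03 and 0.03 rad and value of joint cassette below 0.002 m and distance of each of tube_rack, bottle, carton from where it was at the start of the episode below 0.015 m); the robot touches nothing.
It fails at once if the cassette is pulled up (value of joint cassette above 0.02 m).
It fails at once if a bystander is pushed, tipped or lifted (distance of any of tube_rack, bottle, carton from where it was at the start of the episode above 0.02 m or angle between any of tube_rack, bottle, carton's own z axis and vertical above 0.3 rad).
It also fails if it takes over 58 s, if anything falls off the work surface, if the arm or the gripper's body presses on something with over 40 N, if the wrist force passes 120 N, or if a joint passes its speed limit or range.

## Working session

There is one attempt and no reset: what is moved stays moved. The work goes in short steps, Python scripts to look and compute and a tool call to move; the robot and the scene stay as the last step left them, time stands still between calls to the robot, and variables do not carry over. Pictures are saved under pics/ and viewed, and the job is handed in when it is done.

Besides the shell and the picture viewer there is one more tool, called after "Emit:" as name(argument=value, ...) on one line, values as JSON. apply_moves: Moves the arm, as the interface text tells. Its arguments: {"type":"object","properties":{"motion":{"type":"array","items":{"type":"object","properties":{"offset":{"type":"array","items":{"type":"number","minimum":-1,"maximum":1}},"yaw":{"type":"number","minimum":-1,"maximum":1}}}},"jaw":{"type":"number"}},"required":["motion"]}

```bash
mkdir -p pics; python3 - <<'E'
from cell import *
import cv2
print(state())
for n in("scene","top"):
    cv2.imwrite(f"pics/{n}0.png",read_camera(n)); print(n,camera_params(n))
E
```

```text
{'clock': 0.0, 'joints': array([-1.42362471e+00,  3.13992222e-01,  4.49352082e-02,  1.30358329e+00,
        6.58864928e-06,  1.43118496e+00]), 'joint_velocities': array([-9.71614351e-04,  1.17294543e-03, -1.48315271e-03, -1.48179721e-03,
        1.16329892e-03, -4.26857917e-05]), 'tau': array([-7.10634285e-04, -4.80631149e+01,  2.98530900e+01,  1.92701683e-02,
       -1.48656750e-04,  3.31359081e-05]), 'tool_pos': array([ 0.16255782, -0.55099597,  0.23039562]), 'orientation': array([ 9.89736622e-01,  1.42900553e-01, -1.90927647e-07, -9.21994660e-04]), 'ft_force': array([-0.58844656, -0.65768611,  0.19169833]), 'torque': array([-0.01751372,  0.06298597, -0.02529304]), 'grip_width': 0.08537328483149886}
scene {'vertical_fov': 55.48551670092709, 'cx': 321.262091971494, 'cy': 201.35345430886898, 'distortion': array([-0.08267372,  0.        ,  0.        ,  0.        ,  0.        ]), 'R': array([[-0.18608741,  0.9824135 ,  0.01533598],
       [ 0.54939992,  0.11698163, -0.82733006],
       [-0.81457425, -0.14553012, -0.5615067 ]]), 't': array([ 0.10521561, -0.23984312,  1.53196329])}
top {'vertical_fov': 57.02239799934276, 'cx': 315.5236516226134, 'cy': 200.1743545962107, 'distortion': array([-0.02614761,  0.        ,  0.        ,  0.        ,  0.        ]), 'R': array([[ 0.02081092, -0.99939915,  0.02771736],
       [-0.98983768, -0.02449669, -0.14007597],
       [ 0.14067079, -0.02452058, -0.98975273]]), 't': array([-0.03588471,  0.62835368,  1.05833925])}
```

View pics/scene0.png

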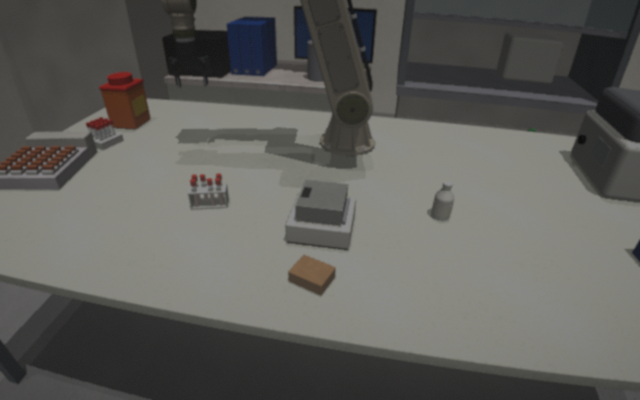

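View pics/top0.png

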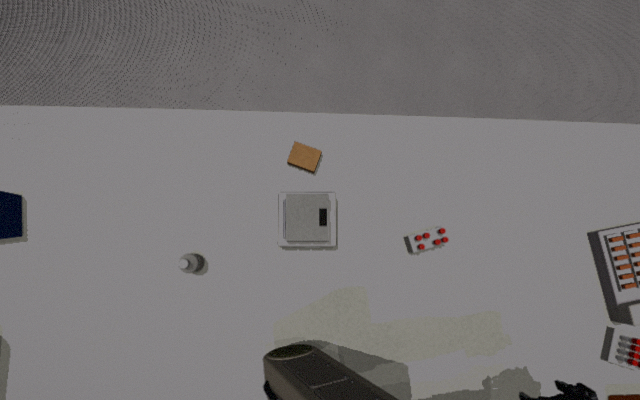

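```bash
cat > h.py <<'E'
import numpy as np, cv2
from cell import *
def ray(n,uv):
    p=camera_params(n); f=200/np.tan(np.radians(p['vertical_fov'])/2)
    K=np.array([[f,0,p['cx']],[0,f,p['cy']],[0,0,1]])
    q=cv2.undistortPoints(np.array(uv,float).reshape(-1,1,2),K,p['distortion'],).reshape(-1,2)
    d=np.c_[q,np.ones(len(q))]@p['R']; return -p['R'].T@p['t'],d
def onz(n,uv,z):
    c,d=ray(n,uv); return c+d*((z-c[2])/d[:,2])[:,None]
def proj(n,X):
    p=camera_params(n); f=200/np.tan(np.radians(p['vertical_fov'])/2)
    K=np.array([[f,0,p['cx']],[0,f,p['cy']],[0,0,1]])
    return cv2.projectPoints(np.array(X,float).reshape(-1,1,3),cv2.Rodrigues(p['R'])[0],p['t'],K,p['distortion'])[0].reshape(-1,2)
E
python3 - <<'E'
from h import *
a=cv2.imread('pics/top0.png'); cv2.imwrite('pics/z1.png',cv2.resize(a[130:270,240:380],None,fx=4.2,fy=4.2,interpolation=cv2.INTER_CUBIC))
b=cv2.imread('pics/scene0.png'); cv2.imwrite('pics/z2.png',cv2.resize(b[170:260,270:370],None,fx=6,fy=6,interpolation=cv2.INTER_CUBIC))
for n,im,x0,y0,x1,y1 in(("top",a,290,195,335,245),("scene",b,290,180,350,220)):
    g=im[y0:y1,x0:x1].max(2); 
    m=(g<50).astype(np.uint8); print(g.min(),np.percentile(g,[5,50,95]))
    c=max(cv2.findContours(m,0,1)[0],key=cv2.contourArea); r=cv2.minAreaRect(c); M=cv2.moments(m if 0 else c)
    ct=np.array([M['m10']/M['m00']+x0,M['m01']/M['m00']+y0]); print(n,r,ct,onz(n,ct,.117))
E
```

```text
5 [ 44.45 113.   136.  ]
top ((32.5, 22.0), (16.0, 7.0), 90.0) [322.95061728 216.81834215] [[ 0.5724995 -0.0414116  0.117    ]]
42 [ 64. 100. 138.]
scene ((15.80000114440918, 11.90000057220459), (4.919349670410156, 8.049844741821289), 26.56505012512207) [305.8579235  191.87431694] [[ 0.57599152 -0.0411919   0.117     ]]
```

View pics/z1.png

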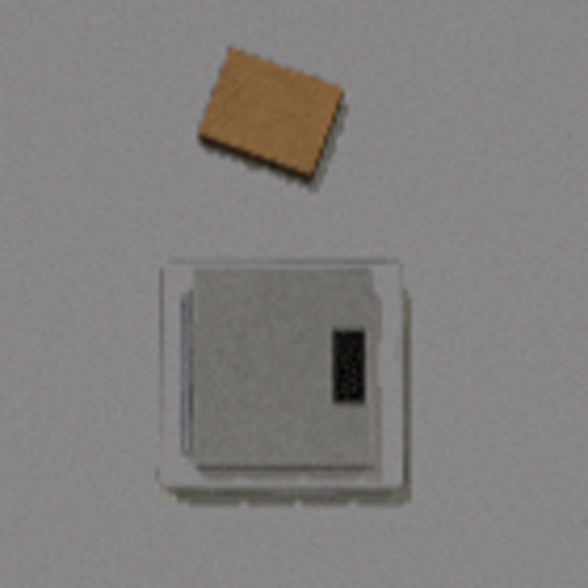

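View pics/z2.png

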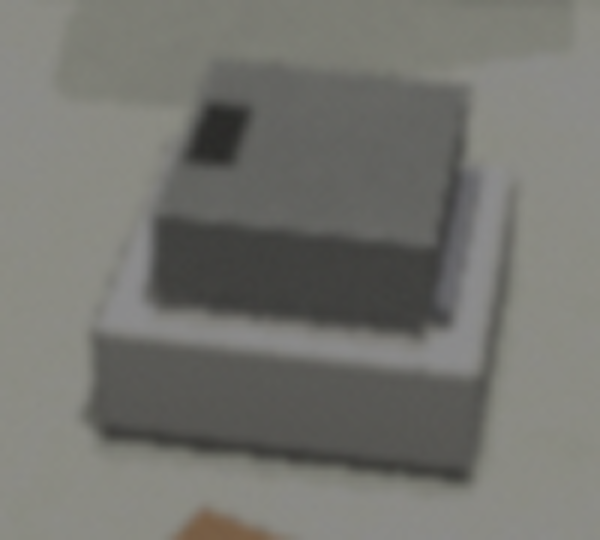

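```bash
python3 - <<'E'
from h import *
z=lambda p:(np.array(p,float)+.5)/4.2-.5+[240,130]
C=onz("top",z([(193,268),(372,268),(196,465)]),.117); print(C)
R=onz("top",z([(162,264),(402,264),(403,487),(160,487)]),.066); print(R,R.mean(0))
e=R[0]-R[1]; print("yaw of y axis deg",np.degrees(np.arctan2(-e[0],e[1])), np.linalg.norm(e))
e=R[3]-R[2];print(np.degrees(np.arctan2(-e[0],e[1])))
e=C[0]-C[1];print(np.degrees(np.arctan2(-e[0],e[1])))
print(onz("top",[(427,240),(188,262),(305,157)],.1))
E
```

```text
[[ 0.63572807  0.06446579  0.117     ]
 [ 0.63874268 -0.05494774  0.117     ]
 [ 0.50521583  0.05832412  0.117     ]]
[[ 0.64611408  0.08915991  0.066     ]
 [ 0.65037178 -0.07902798  0.066     ]
 [ 0.49480961 -0.08180426  0.066     ]
 [ 0.49122461  0.08514843  0.066     ]] [0.57063002 0.00336903 0.066     ]
yaw of y axis deg 1.450141188383648 0.1682417743152086
1.2301323202971917
1.4461307703552873
[[ 0.51505543 -0.338376    0.1       ]
 [ 0.43996453  0.3285472   0.1       ]
 [ 0.74643862  0.01285388  0.1       ]]
```

Emit:
apply_moves(jaw=1, motion=[{"offset": [0,0,-0.2],"yaw": -0.15},{"offset": [0,0,-0.2],"yaw": -0.15},{"offset": [0,0,-0.2],"yaw": -0.15},{"offset": [0,0,0],"yaw": -0.15},{"offset": [0,0,0],"yaw": -0.15},{"offset": [0,0,0],"yaw": -0.15},{"offset": [0,0,0],"yaw": -0.15},{"offset": [0,0,0],"yaw": -0.15},{"offset": [0,0,0],"yaw": -0.15},{"offset": [0,0,0],"yaw": -0.15}])

```text
clock: 0.93
tool_pos: [0.1626, -0.5513, 0.2907]
orientation: [0.742, 0.671, 0.0, -0.0]
ft_force: [-0.2, -0.1, -0.5]
grip_width: 0.0002
```

Emit:
apply_moves(motion=[{"offset": [0,0,0],"yaw": -0.16},{"offset": [0.25,0.21,0],"yaw": 0},{"offset": [0.25,0.21,0],"yaw": 0},{"offset": [0.25,0.21,0],"yaw": 0},{"offset": [0.25,0.21,0],"yaw": 0},{"offset": [0.25,0.21,0],"yaw": 0},{"offset": [0.25,0.21,0],"yaw": 0},{"offset": [0.25,0.21,0],"yaw": 0},{"offset": [0.25,0.21,0],"yaw": 0},{"offset": [0.25,0.21,0],"yaw": 0}])

```text
clock: 1.77
tool_pos: [0.3479, -0.3214, 0.291]
orientation: [0.7, 0.714, 0.0, -0.0]
ft_force: [0.2, -0.0, -0.2]
grip_width: 0.0002
```

Emit:
apply_moves(motion=[{"offset": [0.25,0.21,0]},{"offset": [0.25,0.21,0]},{"offset": [0.25,0.21,0]},{"offset": [0.25,0.21,0]},{"offset": [0.25,0.21,0]},{"offset": [0.25,0.21,0]},{"offset": [0.25,0.21,0]},{"offset": [0.25,0.21,0]},{"offset": [0,0,0]},{"offset": [0,0,0]}])

```text
$.motion[0]: bad value
```

Emit:
apply_moves(motion=[{"offset": [0.27,0.23,0],"yaw": 0},{"offset": [0.27,0.23,0],"yaw": 0},{"offset": [0.27,0.23,0],"yaw": 0},{"offset": [0.27,0.23,0],"yaw": 0},{"offset": [0.27,0.23,0],"yaw": 0},{"offset": [0.27,0.23,0],"yaw": 0},{"offset": [0.27,0.23,0],"yaw": 0},{"offset": [0.27,0.23,0],"yaw": 0},{"offset": [0.27,0.23,0],"yaw": 0},{"offset": [0.27,0.23,0],"yaw": 0}])

```text
clock: 2.6
tool_pos: [0.5727, -0.0469, 0.2908]
orientation: [0.7, 0.714, -0.0, -0.0]
ft_force: [-0.1, -0.8, -0.5]
grip_width: 0.0001
```

Emit:
apply_moves(motion=[{"offset": [0,0,0.25],"yaw": 0},{"offset": [0,0,0.25],"yaw": 0},{"offset": [0,0,0.25],"yaw": 0},{"offset": [0,0,0.25],"yaw": 0},{"offset": [0,0,0.2],"yaw": 0},{"offset": [0,0,0],"yaw": 0}])

```text
clock: 3.1
tool_pos: [0.5689, -0.0478, 0.1662]
orientation: [0.7, 0.714, -0.002, -0.004]
ft_force: [-0.1, 0.5, -0.8]
grip_width: -0.0
```

```bash
python3 - <<'E'
from h import *
cv2.imwrite('pics/t1.png',cv2.resize(read_camera("top")[130:270,240:380],None,fx=4,fy=4))
cv2.imwrite('pics/s1.png',cv2.resize(read_camera("scene")[140:260,260:380],None,fx=5,fy=5))
s=state();print(s['tool_pos'],s['ft_force'])
E
```

```text
[ 0.5714036  -0.0484844   0.17073565] [ 0.46675824 -0.53527698  0.73656477]
```

View pics/s1.png

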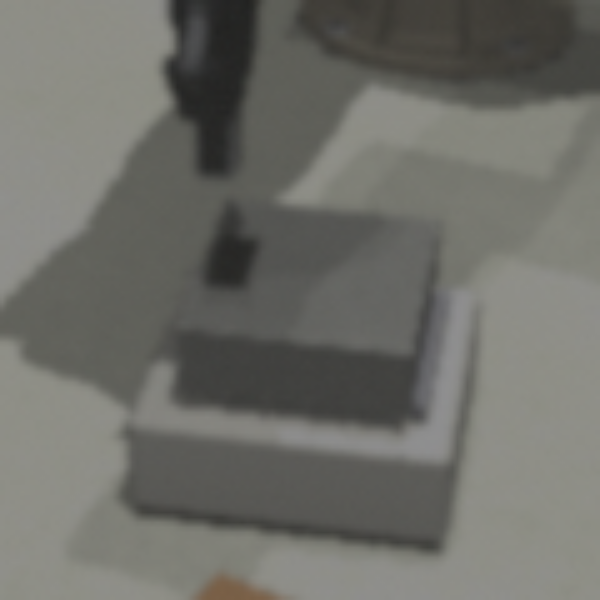

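Emit:
apply_moves(motion=[{"offset": [0.07,0.03,0.1],"yaw": 0},{"offset": [0,0,0.1],"yaw": 0},{"offset": [0,0,0.1],"yaw": 0},{"offset": [0,0,0.1],"yaw": 0},{"offset": [0,0,0.05],"yaw": 0},{"offset": [0,0,0],"yaw": 0},{"offset": [0,0,0],"yaw": 0},{"offset": [0,0,0],"yaw": 0}])

```text
clock: 3.87
tool_pos: [0.5752, -0.0417, 0.1266]
orientation: [0.7, 0.714, 0.0, 0.0]
ft_force: [0.4, -0.3, -0.5]
grip_width: 0.0002
```

Emit:
apply_moves(motion=[{"offset": [0,0,0.04],"yaw": 0},{"offset": [0,0,0.04],"yaw": 0},{"offset": [0,0,0],"yaw": 0}])

```text
clock: 4.12
tool_pos: [0.5748, -0.0416, 0.1177]
orientation: [0.7, 0.714, -0.0, -0.0]
ft_force: [-0.7, 0.3, -0.1]
grip_width: 0.0001
```

Emit:
apply_moves(motion=[{"offset": [0,0,0.04],"yaw": 0},{"offset": [0,0,0.03],"yaw": 0},{"offset": [0,0,0],"yaw": 0}])

```text
clock: 4.37
tool_pos: [0.5755, -0.0429, 0.1117]
orientation: [0.701, 0.714, -0.001, 0.001]
ft_force: [-1.3, -4.7, 4.9]
grip_width: 0.0002
```

Emit:
apply_moves(motion=[{"offset": [0,0,0.02],"yaw": 0},{"offset": [0,0,0.01],"yaw": 0},{"offset": [0,0,0],"yaw": 0},{"offset": [0,0,0],"yaw": 0}])

```text
clock: 4.7
tool_pos: [0.5757, -0.0429, 0.1107]
orientation: [0.701, 0.714, -0.0, 0.002]
ft_force: [-3.8, -4.3, 13.3]
grip_width: -0.0001
```

Emit:
apply_moves(motion=[{"offset": [0,0,-0.1],"yaw": 0},{"offset": [0,0,-0.2],"yaw": 0},{"offset": [0,0,-0.3],"yaw": 0},{"offset": [0,0,-0.3],"yaw": 0},{"offset": [0,0,-0.3],"yaw": 0},{"offset": [0,0,-0.3],"yaw": 0},{"offset": [0,0,-0.2],"yaw": 0},{"offset": [0,0,0],"yaw": 0},{"offset": [0,0,0],"yaw": 0},{"offset": [0,0,0],"yaw": 0}])

```text
clock: 5.53
tool_pos: [0.5747, -0.0413, 0.2774]
orientation: [0.7, 0.714, -0.0, -0.001]
ft_force: [0.1, 0.8, -0.8]
grip_width: 0.0001
```

Emit:
apply_moves(motion=[{"offset": [0,0,0],"yaw": 0},{"offset": [0,0,0],"yaw": 0},{"offset": [0,0,0],"yaw": 0},{"offset": [0,0,0],"yaw": 0},{"offset": [0,0,0],"yaw": 0},{"offset": [0,0,0],"yaw": 0},{"offset": [0,0,0],"yaw": 0},{"offset": [0,0,0],"yaw": 0},{"offset": [0,0,0],"yaw": 0},{"offset": [0,0,0],"yaw": 0}])

```text
clock: 6.37
tool_pos: [0.575, -0.0416, 0.2783]
orientation: [0.7, 0.714, 0.0, 0.0]
ft_force: [0.1, 0.3, -0.7]
grip_width: 0.0001
```

Emit:
apply_moves(motion=[{"offset": [0,0,0],"yaw": 0},{"offset": [0,0,0],"yaw": 0},{"offset": [0,0,0],"yaw": 0},{"offset": [0,0,0],"yaw": 0},{"offset": [0,0,0],"yaw": 0},{"offset": [0,0,0],"yaw": 0},{"offset": [0,0,0],"yaw": 0},{"offset": [0,0,0],"yaw": 0},{"offset": [0,0,0],"yaw": 0},{"offset": [0,0,0],"yaw": 0}])

```text
clock: 7.2
tool_pos: [0.575, -0.0416, 0.2783]
orientation: [0.7, 0.714, -0.0, 0.0]
ft_force: [0.3, -0.1, 0.2]
grip_width: -0.0002
```

```bash
python3 - <<'E'
from h import *
cv2.imwrite('pics/t2.png',cv2.resize(read_camera("top")[130:270,240:380],None,fx=4,fy=4))
cv2.imwrite('pics/s2.png',cv2.resize(read_camera("scene")[140:260,260:380],None,fx=5,fy=5))
s=state();print(s['clock'],s['tool_pos'],s['ft_force'])
E
```

```text
7.3 [ 0.57498392 -0.04157291  0.27827997] [-0.15990877 -0.10292822  0.08657536]
```

View pics/s2.png

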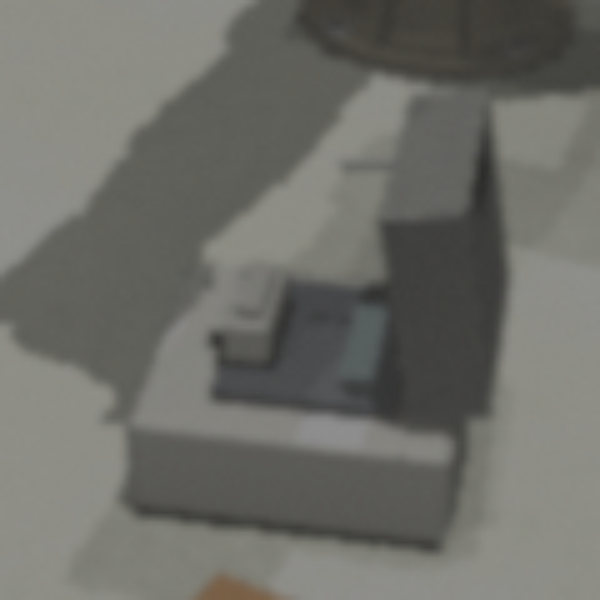

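View pics/t2.png

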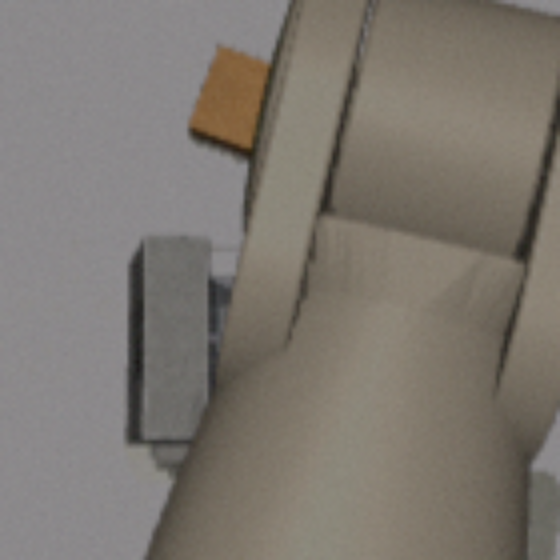

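```bash
python3 - <<'E'
from h import *
print(onz("scene",[(310,198.6)],.106))
E
```

```text
[[ 0.58884565 -0.02726739  0.106     ]]
```

Emit:
apply_moves(motion=[{"offset": [0.07,0,0.2],"yaw": 0},{"offset": [0,0,0.2],"yaw": 0},{"offset": [0,0,0.2],"yaw": 0},{"offset": [0,0,0.2],"yaw": 0},{"offset": [0,0,0.2],"yaw": 0},{"offset": [0,0,0.2],"yaw": 0},{"offset": [0,0,0.2],"yaw": 0},{"offset": [0,0,0],"yaw": 0},{"offset": [0,0,0],"yaw": 0}])

```text
clock: 8.05
tool_pos: [0.5739, -0.0344, 0.1375]
orientation: [0.7, 0.714, -0.001, -0.001]
ft_force: [0.1, 0.0, 0.1]
grip_width: -0.0005
```

```bash
python3 - <<'E'
from h import *
cv2.imwrite('pics/s3.png',cv2.resize(read_camera("scene")[140:260,260:380],None,fx=5,fy=5))
s=state();print(s['clock'],s['tool_pos'],s['ft_force'])
E
```

```text
8.1 [ 0.5749774  -0.03464151  0.13883235] [-0.47975355 -0.28449972  1.22651893]
```

View pics/s3.png

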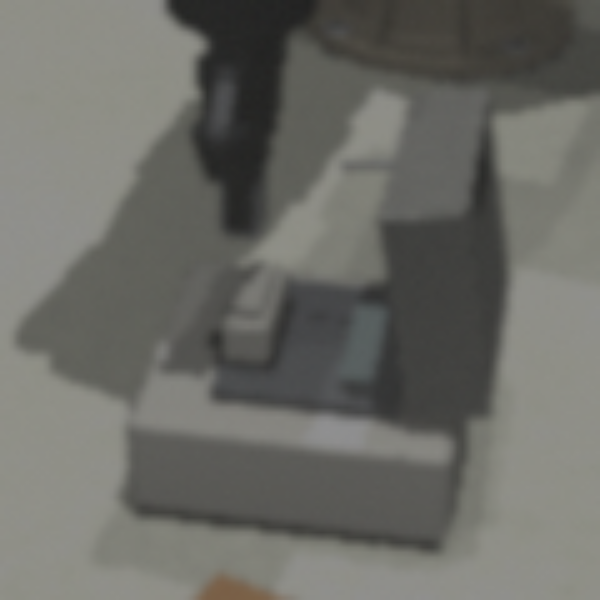

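Emit:
apply_moves(motion=[{"offset": [0,0,0.1],"yaw": 0},{"offset": [0,0,0.1],"yaw": 0},{"offset": [0,0,0.05],"yaw": 0},{"offset": [0,0,0.04],"yaw": 0},{"offset": [0,0,0.04],"yaw": 0},{"offset": [0,0,0.04],"yaw": 0},{"offset": [0,0,0],"yaw": 0}])

```text
clock: 8.68
tool_pos: [0.5747, -0.0346, 0.1007]
orientation: [0.7, 0.714, -0.0, -0.0]
ft_force: [1.2, 0.2, -0.0]
grip_width: 0.0
```

Emit:
apply_moves(motion=[{"offset": [0,0,0.03],"yaw": 0},{"offset": [0,0,0.03],"yaw": 0},{"offset": [0,0,0],"yaw": 0},{"offset": [0,0,0],"yaw": 0}])

```text
clock: 9.02
tool_pos: [0.5749, -0.0346, 0.0951]
orientation: [0.7, 0.714, -0.0, 0.0]
ft_force: [-0.5, -0.5, -0.4]
grip_width: -0.0
```

```bash
python3 - <<'E'
from h import *
cv2.imwrite('pics/s4.png',cv2.resize(read_camera("scene")[150:230,280:360],None,fx=7,fy=7,interpolation=cv2.INTER_CUBIC))
s=state();print(s['clock'],s['tool_pos'],s['ft_force'])
E
```

```text
9.0667 [ 0.57488026 -0.03459412  0.09514013] [-0.76639535  0.52067203 -0.29373139]
```

View pics/s4.png

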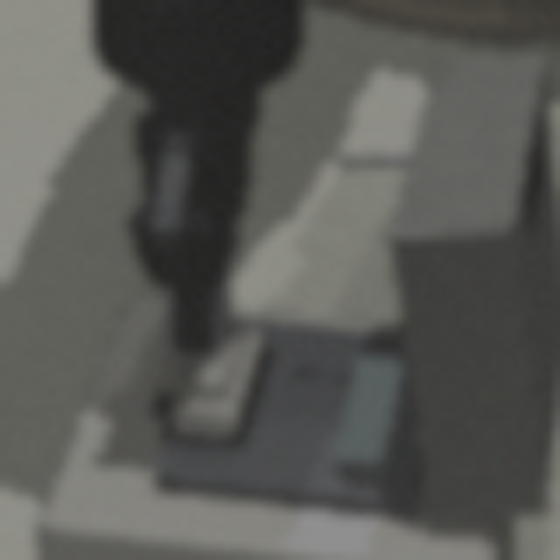

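Emit:
apply_moves(motion=[{"offset": [0,0,0.02],"yaw": 0},{"offset": [0,0,0.01],"yaw": 0},{"offset": [0,0,0],"yaw": 0}])

```text
clock: 9.32
tool_pos: [0.575, -0.0346, 0.093]
orientation: [0.7, 0.714, 0.0, 0.0]
ft_force: [-1.8, -0.3, 5.5]
grip_width: 0.0005
```

Emit:
apply_moves(motion=[{"offset": [0,0,0.02],"yaw": 0},{"offset": [0,0,0],"yaw": 0},{"offset": [0,0,0],"yaw": 0},{"offset": [0,0,0],"yaw": 0}])

```text
clock: 9.65
tool_pos: [0.5752, -0.0347, 0.0928]
orientation: [0.7, 0.714, 0.001, 0.001]
ft_force: [-6.0, 0.4, 17.3]
grip_width: -0.0001
```

Emit:
apply_moves(motion=[{"offset": [0,0,-0.1],"yaw": 0},{"offset": [0,0,-0.2],"yaw": 0},{"offset": [0,0,-0.3],"yaw": 0},{"offset": [0,0,-0.3],"yaw": 0},{"offset": [0,0,-0.3],"yaw": 0},{"offset": [0,0,-0.3],"yaw": 0},{"offset": [0,0,-0.3],"yaw": 0},{"offset": [0,0,-0.2],"yaw": 0},{"offset": [0,0,0],"yaw": 0}])

```text
clock: 10.4
tool_pos: [0.5769, -0.035, 0.2956]
orientation: [0.7, 0.714, 0.002, 0.004]
ft_force: [0.9, 0.2, -0.0]
grip_width: -0.0002
```

```bash
python3 - <<'E'
from h import *
cv2.imwrite('pics/s5.png',cv2.resize(read_camera("scene")[140:260,260:380],None,fx=5,fy=5))
s=state();print(s['clock'],s['tool_pos'],s['ft_force'])
S=.110;p=None
for a in np.r_[np.arange(1.4,.05,-.1),.05,0]:
    q=np.array([.0627+.042*np.sin(a)-S*np.cos(a)+.011,.075+.042*np.cos(a)+S*np.sin(a)])
    print(round(a,2),q.round(4),None if p is None else ((q-p)*10*[1,-1]).round(3)); p=q
E
```

```text
10.45 [ 0.57626207 -0.03485487  0.29300387] [-0.09296644 -0.52251041 -0.3506998 ]
1.4 [0.0964 0.1905] None
1.3 [0.0847 0.1922] [-0.116 -0.017]
1.2 [0.073  0.1927] [-0.118 -0.005]
1.1 [0.0612 0.1921] [-0.118  0.007]
1.0 [0.0496 0.1903] [-0.116  0.018]
0.9 [0.0382 0.1873] [-0.114  0.03 ]
0.8 [0.0272 0.1832] [-0.11   0.041]
0.7 [0.0166 0.178 ] [-0.106  0.052]
0.6 [0.0066 0.1718] [-0.1    0.062]
0.5 [-0.0027  0.1646] [-0.093  0.072]
0.4 [-0.0113  0.1565] [-0.086  0.081]
0.3 [-0.019   0.1476] [-0.077  0.089]
0.2 [-0.0258  0.138 ] [-0.068  0.096]
0.1 [-0.0316  0.1278] [-0.058  0.102]
0.05 [-0.0341  0.1224] [-0.025  0.053]
0.0 [-0.0363  0.117 ] [-0.022  0.054]
```

View pics/s5.png

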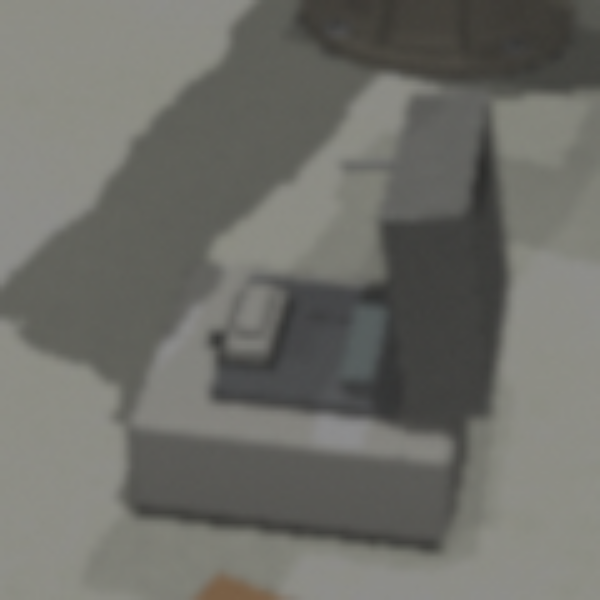

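Emit:
apply_moves(motion=[{"offset": [0.3,0,0],"yaw": 0},{"offset": [0.3,0,0],"yaw": 0},{"offset": [0.3,0,0],"yaw": 0},{"offset": [0.3,0,0],"yaw": 0},{"offset": [0.3,0,0],"yaw": 0},{"offset": [0.15,0,0],"yaw": 0},{"offset": [0,0,0],"yaw": 0},{"offset": [0,0,0],"yaw": 0}])

```text
clock: 11.12
tool_pos: [0.5711, 0.1311, 0.2887]
orientation: [0.7, 0.715, -0.001, -0.001]
ft_force: [0.1, -0.3, -0.2]
grip_width: -0.0001
```

Emit:
apply_moves(motion=[{"offset": [0,0,0.2],"yaw": 0},{"offset": [0,0,0.2],"yaw": 0},{"offset": [0,0,0.2],"yaw": 0},{"offset": [0,0,0.2],"yaw": 0},{"offset": [0,0,0.2],"yaw": 0},{"offset": [0,0,0],"yaw": 0},{"offset": [0,0,0],"yaw": 0},{"offset": [0,0,0],"yaw": 0}])

```text
clock: 11.78
tool_pos: [0.5721, 0.1296, 0.191]
orientation: [0.701, 0.713, 0.0, 0.0]
ft_force: [-0.4, 0.1, 0.1]
grip_width: 0.0001
```

```bash
python3 - <<'E'
from h import *
cv2.imwrite('pics/s6.png',cv2.resize(read_camera("scene")[120:260,260:400],None,fx=4.2,fy=4.2))
s=state();print(s['clock'],s['tool_pos'],s['ft_force'])
E
```

```text
11.8333 [0.57254304 0.12980988 0.19160929] [0.41607289 0.74051271 0.57520539]
```

View pics/s6.png

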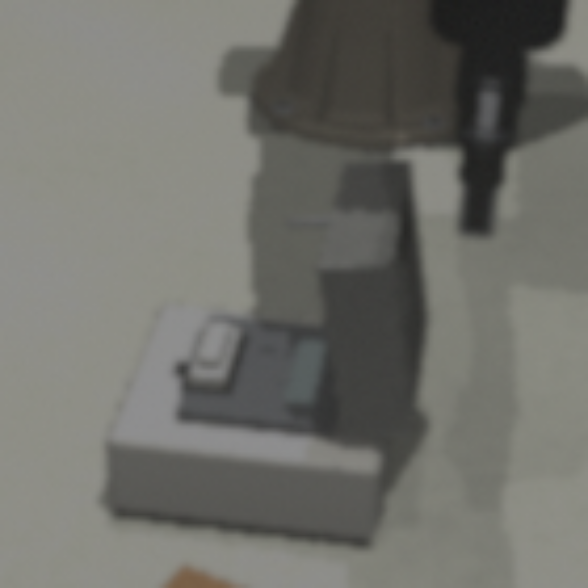

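Emit:
apply_moves(motion=[{"offset": [-0.1,0,0.06],"yaw": 0},{"offset": [-0.1,0,0],"yaw": 0},{"offset": [-0.08,0,0],"yaw": 0},{"offset": [-0.05,0,0],"yaw": 0},{"offset": [-0.05,0,0],"yaw": 0},{"offset": [-0.05,0,0],"yaw": 0},{"offset": [0,0,0],"yaw": 0}])

```text
clock: 12.42
tool_pos: [0.573, 0.0867, 0.1852]
orientation: [0.701, 0.714, 0.001, 0.0]
ft_force: [-0.5, 2.5, 2.9]
grip_width: 0.0002
```

Emit:
apply_moves(motion=[{"offset": [-0.058,0,-0.002],"yaw": 0},{"offset": [-0.058,0,-0.002],"yaw": 0},{"offset": [-0.058,0,0.003],"yaw": 0},{"offset": [-0.058,0,0.003],"yaw": 0},{"offset": [-0.058,0,0.009],"yaw": 0},{"offset": [-0.058,0,0.009],"yaw": 0},{"offset": [-0.057,0,0.015],"yaw": 0},{"offset": [-0.057,0,0.015],"yaw": 0},{"offset": [-0.055,0,0.02],"yaw": 0},{"offset": [-0.055,0,0.02],"yaw": 0}])

```text
clock: 13.25
tool_pos: [0.5743, 0.0298, 0.1764]
orientation: [0.7, 0.714, 0.001, 0.001]
ft_force: [-0.2, 1.0, 4.7]
grip_width: -0.0002
```

Emit:
apply_moves(motion=[{"offset": [-0.052,0,0.025],"yaw": 0},{"offset": [-0.052,0,0.025],"yaw": 0},{"offset": [-0.049,0,0.03],"yaw": 0},{"offset": [-0.049,0,0.03],"yaw": 0},{"offset": [-0.045,0,0.035],"yaw": 0},{"offset": [-0.045,0,0.035],"yaw": 0},{"offset": [-0.042,0,0.039],"yaw": 0},{"offset": [-0.042,0,0.039],"yaw": 0},{"offset": [-0.037,0,0.043],"yaw": 0},{"offset": [-0.037,0,0.043],"yaw": 0}])

```text
clock: 14.08
tool_pos: [0.5752, -0.0155, 0.1416]
orientation: [0.7, 0.714, 0.0, 0.001]
ft_force: [0.8, 0.6, 4.0]
grip_width: -0.0001
```

Emit:
apply_moves(motion=[{"offset": [-0.038,0,0.047],"yaw": 0},{"offset": [-0.036,0,0.048],"yaw": 0},{"offset": [-0.034,0,0.05],"yaw": 0},{"offset": [-0.03,0,0.05],"yaw": 0},{"offset": [-0.02,0,0.04],"yaw": 0},{"offset": [0,0,0],"yaw": 0}])

```text
clock: 14.58
tool_pos: [0.5746, -0.0311, 0.1163]
orientation: [0.7, 0.714, -0.0, -0.0]
ft_force: [2.2, 0.8, 2.7]
grip_width: 0.0002
```

Emit:
apply_moves(motion=[{"offset": [0,0,0.03],"yaw": 0},{"offset": [0,0,0.03],"yaw": 0},{"offset": [0,0,0.02],"yaw": 0},{"offset": [0,0,0],"yaw": 0},{"offset": [0,0,0],"yaw": 0}])

```text
clock: 15.0
tool_pos: [0.5749, -0.033, 0.1113]
orientation: [0.701, 0.713, -0.002, 0.002]
ft_force: [-3.5, -4.4, 14.2]
grip_width: 0.0
```

Emit:
apply_moves(motion=[{"offset": [0,0,0.02],"yaw": 0},{"offset": [0,0,0],"yaw": 0},{"offset": [0,0,0],"yaw": 0}])

```text
clock: 15.25
tool_pos: [0.575, -0.033, 0.1111]
orientation: [0.701, 0.713, -0.001, 0.003]
ft_force: [-7.5, -4.5, 24.6]
grip_width: -0.0002
```

Emit:
apply_moves(motion=[{"offset": [0,0,-0.1],"yaw": 0},{"offset": [0,0,-0.2],"yaw": 0},{"offset": [0,0,-0.3],"yaw": 0},{"offset": [0,0,-0.3],"yaw": 0},{"offset": [0,0,-0.3],"yaw": 0},{"offset": [0,0,-0.3],"yaw": 0},{"offset": [0,0,-0.3],"yaw": 0},{"offset": [0,0,0],"yaw": 0},{"offset": [0,0,0],"yaw": 0},{"offset": [0,0,0],"yaw": 0}])

```text
clock: 16.08
tool_pos: [0.5742, -0.0308, 0.2862]
orientation: [0.7, 0.714, -0.001, -0.001]
ft_force: [-0.0, -0.1, -0.4]
grip_width: 0.0003
```

Emit:
apply_moves(motion=[{"offset": [0,0,0],"yaw": 0},{"offset": [0,0,0],"yaw": 0},{"offset": [0,0,0],"yaw": 0},{"offset": [0,0,0],"yaw": 0},{"offset": [0,0,0],"yaw": 0},{"offset": [0,0,0],"yaw": 0},{"offset": [0,0,0],"yaw": 0},{"offset": [0,0,0],"yaw": 0},{"offset": [0,0,0],"yaw": 0},{"offset": [0,0,0],"yaw": 0}])

```text
clock: 16.92
tool_pos: [0.5748, -0.0306, 0.2875]
orientation: [0.7, 0.714, 0.0, 0.0]
ft_force: [0.0, -0.5, 0.2]
grip_width: 0.0005
```

```bash
python3 - <<'E'
from h import *
cv2.imwrite('pics/s7.png',read_camera("scene"))
cv2.imwrite('pics/t7.png',read_camera("top"))
s=state();print(s['clock'],s['tool_pos'],s['ft_force'])
for n,b in(("scene",'s7'),("top",'t7')):
    a=cv2.imread(f'pics/{b}.png').astype(int);o=cv2.imread(f'pics/{n}0.png').astype(int)
    for nm,x in dict(carton=(.746,.013,.035),bottle=(.44,.3285,.1),rack=(.515,-.338,.095),patch=(.574,-.041,.117)).items():
        u,v=proj(n,[x])[0].astype(int); d=np.abs(a-o)[v-14:v+14,u-14:u+14].max(2); print(n,nm,u,v,(d>30).mean().round(3))
E
```

```text
17.0167 [ 0.57478232 -0.03059182  0.2874425 ] [-0.15269489  0.37808627  0.48928062]
scene carton 312 261 0.0
scene bottle 443 186 0.0
scene rack 211 175 0.0
scene patch 306 191 0.202
top carton 304 162 0.688
top bottle 188 261 0.0
top rack 426 240 0.0
top patch 322 216 0.222
```

View pics/s7.png

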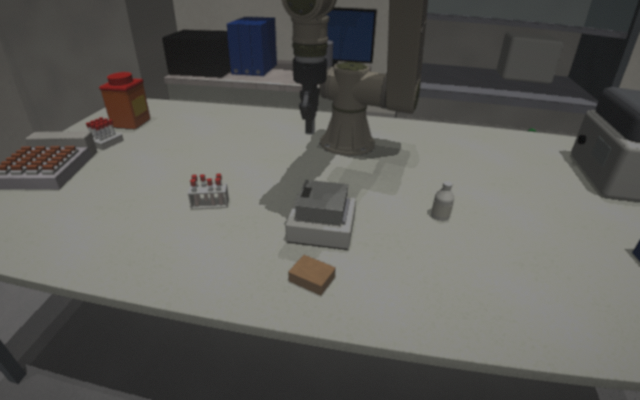

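```bash
python3 -c "
from cell import *
print(close_job())"
```

```text
the job is handed in; nothing more can be done
None
```

The job is done and handed in at about 17 s of the 58 s allowed; no verdict is reported.

- **Cover opened:** I pressed the patch with shut fingers to its stop (13 N at the end). After I let go, the camera showed the cover fully open.
- **Cassette home:** I pressed the rib down until it stopped moving. The fingertips read z = 0.0928 m at 17 N, against 0.093 m when home. No force showed while it slid down, only at the stop, and the picture afterwards showed it seated with the cover still open.
- **Cover shut:** I pushed the cover round from behind and pressed it to its stop, with 25 N on the last reading. That press was about 8 to 10 mm toward the hinge from the patch centre.

**Last checks:** about 1.5 s after release, the picture showed the cover still shut. The arm was clear, about 17 cm above the cover, with no force beyond sensor noise.

The bottle and rack were unchanged in both cameras. The carton was unchanged in the scene camera only, because the arm hid it from the top camera. That hidden view and shadows on the patch explain the only picture differences I found.

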